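# Set up a polished bar under the inspection lamp

## Task

Set the polished brass bar up for inspection: take it off its bearers and lean it against the middle of the stand's black rubber face, brass side out, one end down on the base against the back of the foot batten and square to the board; lay it back gently, do not let it drop. Once it stands there on its own, swing the lamp by its orange knob fully forward over the bar, then flip the switch on. Leave the tin, the block of compound and the file where they are.

Things in the scene. Friction and masses are not known exactly. Their poses are not given: they have to be found in the camera images.
- bar: polished brass flat bar, 260 x 30 x 6 mm, about 0.4 kg, blue film on its back. Origin: centre of the back (film) face; y along the length, x across the width, z out of the brass face. Starts lying across the bearers, brass side up, back face 40 mm above the bench. Its two ends are alike
- bar_end_a (a point): centre of the bar's end face at its own +y (130 mm from the middle, mid-thickness)
- bar_end_b (a point): centre of the bar's other end face, at its own -y
- bearers: two fixed wooden bearers the bar lies across, each 120 (x) x 25 (y) x 40 mm high, centred at y = -85 and +85 mm of this frame; origin on the bench midway between them
- stand: fixed plywood inspection stand. Origin: on the bench below the middle of the board's face; x runs along the board, y into the board (the face looks to -y), z up. Base plate 12 mm thick, 360 mm (x), y = -180 to +70 mm. Board 260 mm wide (x), top at z = 255 mm, 17 mm thick; its black rubber face, 100 mm wide about x = 0, lies in the plane y = 0. Lamp post, 18 mm diameter, at x = 155, y = 35 mm
- foot_stop (a point): middle of the foot of the batten's back side, on the base plate: x = 0, y = -145, z = 12 mm in the stand's frame, whose axes it shares. The batten is a dark wood strip 200 mm long (x), 20 mm wide (towards -y from here), 18 mm high above the base. The foot of the bar stands here, on the board's side of it; the bar then leans about 57 deg from horizontal
- lamp (a joint): swing of the lamp arm about its upright post, rad: 0 fully back behind the board, 1.05 fully forward over the bar (end stop); turns anticlockwise seen from above; light friction (under 1 N at the knob), stays where left
- lamp_knob (a point): middle of the upright orange knob on the lamp head: 18 mm diameter, 30 mm tall, this point 296 mm above the bench and 190 mm from the pivot axis. The head below it is a black disc, 72 mm diameter, its top 16 mm below this point, its underside 265 mm above the bench; the arm is a 12 mm rod at the disc's height
- lamp_pivot (a point): point on the upright pivot axis of the lamp arm, at the top of the post, 272 mm above the bench
- switch (a joint): steel toggle of the lamp switch, rad: 0 off (leans to the stand's -x), 0.7 on (leans to the stand's +x); stays where left, about 1.5 N at the tip
- switch_tip (a point): centre of the red 12 mm ball at the tip of the toggle, 32 mm from its pivot; about 84 mm above the bench when off or on. The pivot is 54 mm above the bench, over the middle of a grey switch box 60 (x) x 55 mm, 38 mm high, on the base plate at x = -140, y = -85 mm of the stand
- tin: round tin of polish, 66 mm diameter, 115 mm high, standing; origin at the centre of its underside. Leave alone
- compound: red-brown block of polishing compound, 45 x 130 x 40 mm high; origin at the centre of its underside. Leave alone
- file: flat file with wooden handle, 305 mm long, lying along its x axis from -110 (handle end) to +195 mm, 26 mm high; origin on the bench below the front of the handle. Leave alone

How it is judged (in metres and radians):
On the way, in this order (a step that is already met when the one before it is completed fails the run):
1. the bar is lifted clear of its bearers (height (world z) of bar above 0.07 m and contact force between bar and bearers below 0.05 N), for 0.2 s.
2. the bar stands on its own, foot behind the batten and leaning against the rubber face, brass side out, let go (((y of bar_end_a in the frame of stand between -0.152 and -0.137 m and z of bar_end_a in the frame of stand between 0.006 and 0.022 m and x of bar_end_a in the frame of stand between -0.035 and 0.035 m and y of bar_end_b in the frame of stand between -0.011 and 0.004 m and z of bar_end_b in the frame of stand above 0.2 m and x of bar_end_b in the frame of stand between -0.035 and 0.035 m) or (y of bar_end_b in the frame of stand between -0.152 and -0.137 m and z of bar_end_b in the frame of stand between 0.006 and 0.022 m and x of bar_end_b in the frame of stand between -0.035 and 0.035 m and y of bar_end_a in the frame of stand between -0.011 and 0.004 m and z of bar_end_a in the frame of stand above 0.2 m and x of bar_end_a in the frame of stand between -0.035 and 0.035 m)) and angle between bar's own z axis and vertical below 1.4 rad and linear speed of bar below 0.03 m/s and contact force between the fingers and bar below 0.05 N), for 0.3 s.
3. the lamp is swung fully forward over the bar (value of joint lamp above 0.98 rad), for 0.1 s.
4. the switch is on (value of joint switch above 0.6 rad), for 0.1 s.
At the end, for the whole second after the job is handed in: Bar at rest, released, brass out: one end on the base within 5 mm of the batten's back, the other within 8 mm of the rubber face, both ends within 35 mm of the face's middle line; lamp at 0.98 rad or more; switch at 0.6 rad or more; bystanders within 25 mm of where they were (all of step 2 and value of joint lamp above 0.98 rad and value of joint switch above 0.6 rad); the robot touches nothing.
It fails at once if the bar is let drop: it moves freely, not held, at over 0.6 m/s or 2.5 rad/s (contact force between the fingers and bar below 0.05 N and (linear speed of bar above 0.6 m/s or angular speed of bar above 2.5 rad/s)).
It fails at once if the tin, the compound or the file is moved by more than 25 mm (distance of any of tin, compound, file from where it was at the start of the episode above 0.025 m).
It also fails if it takes over 58 s, if anything falls off the work surface, if the arm or the gripper's body presses on something with over 40 N, if the wrist force passes 120 N, or if a joint passes its speed limit or range.

## Robot

A 6-joint arm with a two-finger parallel gripper is mounted at the origin on the work surface. World frame = base frame: x ahead of the robot, y to its left, z up, the work surface at z = 0. Lengths are in mm, angles in degrees, forces in N, time in s.
With the tool pointing down it reaches from about 350 to 975 mm from the base axis. Payload 4.9 kg.
Tool frame: the origin (TCP) lies between the finger pads; the fingertips stand 22 mm ahead of it and the grasp point (between the pads) lies 3 mm ahead of it; z points along the fingers, y is the line along which they close (so a half turn about z gives the same grasp; the last joint's range is limited). The gripper opens to 85 mm and grips with 20 to 120 N. Pads are 22 mm wide; open, the fingers measure 114 mm over their backs; the gripper's body (76 mm by 85 mm) begins 54 mm behind the grasp point. The pads swing forward as they close: fully open they stand 13 mm farther back than shut.
Start: joints at [-73.854, 3.019, 92.412, -0, 84.569, -6.818], TCP at [243.84, -575.451, 253.304] pointing down, gripper open.
Joint ranges: [-172.51, 172.51], [-57.92, 126.97], [3.15, 148.05], [-58.71, 238.71], [5.1, 150.11], [-179.66, 179.66]. Speed limits (degrees/s): [147.25, 147.25, 180, 180, 180, 180].

## Interface

Orientations are given as [roll, pitch, yaw] about the fixed x, y, z axes, in that order (R = Rz(yaw) Ry(pitch) Rx(roll)).
In Python, from station import sensors, optics, bot gives the robot as it stands.
- The arm moves only by the tool send_rows, never from a script. Its argument "motion" is a list that holds one entry, the list of rows, each a list of 6 numbers: the shift along the tool's x, y, z scaled (see below), then the turn, a rotation vector about the tool's x, y, z scaled (see below). In form: [[[x, y, z, wx, wy, wz], ...]]. A call has 1 to 20 rows; each row shifts and turns the commanded pose from where the row before left it, along the tool's axes as they then stand; what a row does not reach is not made up. The controller multiplies each number of a shift by 50 mm and each number of a turn by 2 pi rad. A row lasts 1/8 s, in which the tool goes at most 62.5 mm and 10.7 degrees, less where a joint would pass 70% of its speed; a pose out of reach is approached as far as the arm can. A call with a number of a shift or a turn outside -1 to 1 is refused whole. A call with a gripper value outside its range is refused whole. "gripper" is the closure, from 0 (fully open) to 1 (shut), set as the call begins (left out, the last holds). The fingers move at their own pace and stop on an object; "squeeze" is the grip in N (left out, the last holds). Time passes only in rows, so rows that do not move let the fingers close. It gives the time, the measured TCP pose, the force, the opening and the grip force at its end, in the units of the state.
- sensors.sense(): the state, without advancing time (a new reading comes with each control period).
- optics.read_camera(name): name is "scene" or "side" or "wrist"; returns the picture (420x560x3 uint8, blue, green, red); there is no depth.
- optics.calibration(name): a dict with "vertical_fov" (degrees; the focal length in pixels is half the picture's height over the tangent of half this angle, whatever the lens; pixels are square), "cx", "cy" (the principal point, pixels), "camera_from_world" (4x4, takes a point from world to camera coordinates); the wrist camera has in their place "T_tool_cam" (4x4, takes a point from camera to tool coordinates, whose origin is the TCP and whose axes are the flange's). Camera axes: x right, y up, looking along -z (the intrinsics and any distortion apply to the point x, -y, -z); pixel columns grow to the right and rows downward; lengths in mm; the calibration is good to about 2 mm. A picture is of the moment at which its call begins: read the wrist's pose just before it. calibration takes no time and is no camera call.
- bot.job_done(): hands the job in; it is judged then, once.
Trained networks look in the newest picture that a camera, given by its name, has taken for a name from the list of things; names that differ only in an ending like _2 or _b are one class to them, and where a whole thing is asked for, a point or a joint stands for the part that bears it (a point fixed in the world has none). Each returns a list of dicts, best first, with "confidence" (0 to 1); they miss things now and then, are a little off and sometimes report something else, mostly with a low value. They report only what shows in the picture. A call takes as long as a camera call.
- optics.cut_out(camera, thing): "mask" (420x560 bool, what is visible of it) and "rect" ([left, top, width, height] in pixels, round what is visible of it).
- optics.mark_of(camera, thing): "pixel" ([column, row] in pixels: a listed point, or the origin of a listed thing).
The state is a dict: "time_s": time; "qpos": joint angles; "qvel": joint speeds; "effort": joint torques, N m; "tool_pos": TCP position; "orientation": TCP orientation; "contact_force": force on the tool from outside, world axes, zero at the start; "ft_torque": the same for the moment, N m; "opening": finger opening in mm; "grasp_force": force on a finger pad.
Only numpy, scipy, OpenCV 4.12 (cv2) and the standard library are available. Lean on these libraries where they do the work, as an engineer would, in place of code of your own. Each camera call takes 0.05 s, during which the arm holds its last target. There are 200 camera calls.

## Working session

There is one attempt and no reset: what is moved stays moved. The work goes in short steps, Python scripts to look and compute and a tool call to move; the robot and the scene stay as the last step left them, time stands still between calls to the robot, and variables do not carry over. Pictures are saved under pics/ and viewed, at most 10 in all, crops included, and the job is handed in when it is done.

Besides the shell and the picture viewer there is one more tool, called by a JSON object that holds its "method" and its "body", one argument or row to a line. send_rows: Moves the arm, as the interface text tells. Shifts and turns lie within -1 to 1; 1 stands for 50 mm of shift or 2 pi rad of turn. Its arguments: {"type":"object","properties":{"motion":{"type":"array","items":{"type":"array","items":{"type":"array","items":{"type":"number","minimum":-1,"maximum":1}}}},"gripper":{"type":"number"},"squeeze":{"type":"number"}},"required":["motion"]}

```bash
mkdir -p pics; ls; cat > h.py <<'E'
import numpy as np, cv2
from station import sensors, optics, bot
from scipy.spatial.transform import Rotation as R
def ray(cam,px):
    c=optics.calibration(cam); f=210/np.tan(np.radians(c['vertical_fov'])/2)
    d=np.array([(px[0]-c['cx'])/f,-(px[1]-c['cy'])/f,-1.])
    if 'camera_from_world' in c: T=np.linalg.inv(np.array(c['camera_from_world']))
    else:
        s=sensors.sense(); W=np.eye(4); W[:3,:3]=R.from_euler('xyz',s['orientation'],degrees=True).as_matrix(); W[:3,3]=s['tool_pos']; T=W@np.array(c['T_tool_cam'])
    return T[:3,3],T[:3,:3]@d
def at_z(cam,px,z):
    o,d=ray(cam,px); return o+d*(z-o[2])/d[2]
E
python3 - <<'E'
from h import *
for c in ['scene','side']:
    k=optics.calibration(c); print(c,k)
    im=optics.read_camera(c); cv2.imwrite(f'pics/{c}0.png',im)
    for n,z in [('bar',43),('bar_end_a',43),('bar_end_b',43),('bearers',0),('stand',0),('foot_stop',12),('lamp_knob',296),('lamp_pivot',272),('switch_tip',84),('tin',0),('compound',0),('file',0)]:
        for r in optics.mark_of(c,n)[:2]:
            print(n,np.round(r['pixel']),round(r['confidence'],2),np.round(at_z(c,r['pixel'],z)[:2]))
print(sensors.sense()['time_s'], optics.calibration('wrist'))
E
```

```text
pics
scene {'vertical_fov': 45.45355786531471, 'cx': 275.11772500433034, 'cy': 209.32087295483447, 'camera_from_world': array([[-8.51530635e-01,  5.24302736e-01, -1.48973619e-03,
         5.40130373e+02],
       [-3.74240212e-01, -6.05816170e-01,  7.02090473e-01,
         3.54458980e+01],
       [ 3.67205449e-01,  5.98409065e-01,  7.12086195e-01,
        -1.60016114e+03],
       [ 0.00000000e+00,  0.00000000e+00,  0.00000000e+00,
         1.00000000e+00]])}
bar [279. 190.] 0.95 [ 454. -272.]
bar [231. 259.] 0.28 [ 711. -107.]
bar_end_a [266. 163.] 0.94 [ 421. -403.]
bar_end_a [292. 223.] 0.65 [ 497. -131.]
bar_end_b [266. 163.] 0.94 [ 421. -403.]
bar_end_b [292. 223.] 0.65 [ 497. -131.]
bearers [276. 200.] 0.93 [ 463. -275.]
stand [342. 332.] 0.88 [570. 217.]
foot_stop [304. 290.] 0.68 [586.  67.]
lamp_knob [387. 274.] 0.82 [541. 284.]
lamp_pivot [304. 314.] 0.79 [730. 262.]
tin [202. 220.] 0.56 [ 702. -319.]
compound [231. 258.] 0.73 [ 693. -143.]
file [230. 168.] 0.78 [ 512. -488.]
side {'vertical_fov': 51.77647946574598, 'cx': 278.4693467803611, 'cy': 205.87217071261028, 'camera_f
[... 682 characters left out ...]
288.] 0.75 [544. 295.]
lamp_knob [221. 316.] 0.59 [476. 320.]
lamp_pivot [141. 243.] 0.95 [727. 264.]
switch_tip [290. 296.] 0.58 [434. 124.]
tin [282. 164.] 0.76 [ 715. -329.]
compound [254. 202.] 0.64 [ 708. -141.]
file [354. 158.] 0.88 [ 519. -482.]
1.3 {'vertical_fov': 59.172644668256474, 'cx': 282.38171312163337, 'cy': 202.9467281854896, 'T_tool_cam': array([[ 1.36901479e-04,  9.65296522e-01,  2.61156286e-01,
         6.61705252e+01],
       [ 9.99999912e-01, -2.35869049e-04,  3.47616011e-04,
        -2.75558105e-01],
       [ 3.97151211e-04,  2.61156216e-01, -9.65296469e-01,
        -1.21229216e+02],
       [ 0.00000000e+00,  0.00000000e+00,  0.00000000e+00,
         1.00000000e+00]])}
```

View pics/scene0.png

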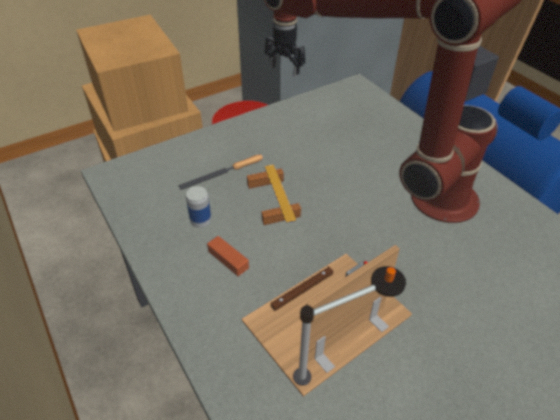

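View pics/side0.png

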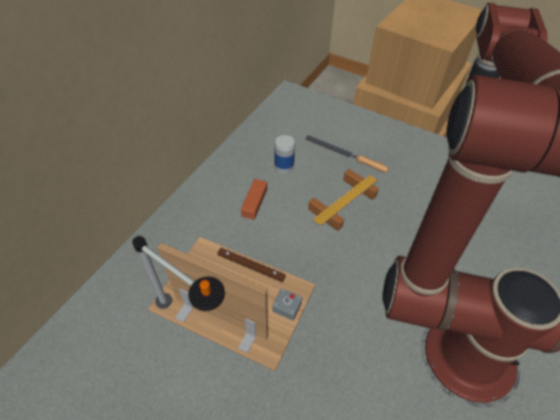

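The scene shows the bar on its bearers at about (279,190), with the stand at (342,332) and the lamp knob at (388,274). The side view shows the switch at (290,298) and the batten at (250,265). The network marks agree with both pictures. Next I'll take a closer wrist look over the stand.

```bash
cat >> h.py <<'E'
def pose():
    s=sensors.sense(); W=np.eye(4); W[:3,:3]=R.from_euler('xyz',s['orientation'],degrees=True).as_matrix(); W[:3,3]=s['tool_pos']; return W
def T(x,z,p):  # tool x and z axis directions (world), position
    z=np.array(z,float); z/=np.linalg.norm(z); x=np.array(x,float); x-=z*(x@z); x/=np.linalg.norm(x)
    W=np.eye(4); W[:3,:3]=np.c_[x,np.cross(z,x),z]; W[:3,3]=p; return W
def rows(A,B,n=None):
    from scipy.linalg import logm,expm
    D=np.linalg.inv(A)@B
    if n is None:
        n=int(np.ceil(max(np.linalg.norm(D[:3,3])/40,np.degrees(R.from_matrix(D[:3,:3]).magnitude())/9,1)))
    E=expm(np.real(logm(D))/n); return n,np.round(E[:3,3]/50,4).tolist()+np.round(R.from_matrix(E[:3,:3]).as_rotvec()/(2*np.pi),5).tolist()
E
python3 - <<'E'
from h import *
s=sensors.sense();print(s['orientation'],s['contact_force'],s['opening']); A=pose(); print(A.round(3))
for x in ([.29,.956,0],[-.29,-.956,0]):
    print('bar',rows(A,T(x,[0,0,-1],[456,-266,250])))
for x in ([.07,1,0],):
    print('stand',rows(A,T(x,[0,0,-1],[560,-40,420])))
E
```

```text
[-1.79998585e+02 -2.83459923e-04  2.29648952e+01] [-1.00770951 -0.37654323 -0.50271245] 85.60120062264258
[[ 9.21000e-01  3.90000e-01 -0.00000e+00  2.43841e+02]
 [ 3.90000e-01 -9.21000e-01  0.00000e+00 -5.75452e+02]
 [ 0.00000e+00 -0.00000e+00 -1.00000e+00  2.53293e+02]
 [ 0.00000e+00  0.00000e+00  0.00000e+00  1.00000e+00]]
bar (10, [0.7628, -0.1349, 0.0066, -0.0, -0.0, -0.01393])
bar (15, [-0.0348, -0.6243, 0.0044, -0.0, 0.0, 0.02404])
stand (17, [0.7642, -0.0913, -0.1961, -0.0, -0.0, -0.0103])
```

```bash
python3 - <<'E'
from h import *
print(rows(pose(),T([.07,1,0],[0,0,-1],[560,90,410]),20))
E
```

```text
(20, [0.7591, -0.157, -0.1567, -0.0, -0.0, -0.00875])
```

{"method": "send_rows", "body": {
  "motion": [
    [[0.759,-0.157,-0.157,0,0,-0.00875],[0.759,-0.157,-0.157,0,0,-0.00875],[0.759,-0.157,-0.157,0,0,-0.00875],[0.759,-0.157,-0.157,0,0,-0.00875],[0.759,-0.157,-0.157,0,0,-0.00875],[0.759,-0.157,-0.157,0,0,-0.00875],[0.759,-0.157,-0.157,0,0,-0.00875],[0.759,-0.157,-0.157,0,0,-0.00875],[0.759,-0.157,-0.157,0,0,-0.00875],[0.759,-0.157,-0.157,0,0,-0.00875],[0.759,-0.157,-0.157,0,0,-0.00875],[0.759,-0.157,-0.157,0,0,-0.00875],[0.759,-0.157,-0.157,0,0,-0.00875],[0.759,-0.157,-0.157,0,0,-0.00875],[0.759,-0.157,-0.157,0,0,-0.00875],[0.759,-0.157,-0.157,0,0,-0.00875],[0.759,-0.157,-0.157,0,0,-0.00875],[0.759,-0.157,-0.157,0,0,-0.00875],[0.759,-0.157,-0.157,0,0,-0.00875],[0.759,-0.157,-0.157,0,0,-0.00875]]
  ]
}}

```text
time_s: 3.8
tool_pos: [560.0, 91.2, 410.6]
orientation: [180.0, -0.0, 86.1]
contact_force: [-0.5, -0.3, 0.1]
opening: 85.6
grasp_force: 0.0
```

```bash
python3 - <<'E'
from h import *
im=optics.read_camera('wrist'); cv2.imwrite('pics/w1.png',im)
for n,z in [('stand',0),('foot_stop',12),('lamp_knob',296),('lamp_pivot',272),('switch_tip',84)]:
    for r in optics.mark_of('wrist',n)[:2]:
        print(n,np.round(r['pixel']),round(r['confidence'],2),np.round(at_z('wrist',r['pixel'],z)[:2]))
s=sensors.sense(); print(s['qpos'],s['time_s'])
E
```

```text
stand [288.  55.] 0.73 [577. 221.]
stand [386. 288.] 0.42 [ 711. -135.]
foot_stop [302. 164.] 0.73 [587.  72.]
switch_tip [170. 144.] 0.48 [426. 118.]
[ 1.54045188e+00 -7.39207001e+00  8.78677555e+01 -2.10871910e-02
  9.95568290e+01  5.63562786e+00] 4.1
```

View pics/w1.png

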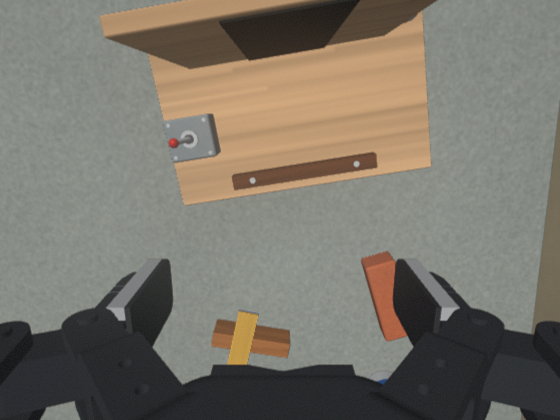

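The wrist view shows the base-plate corners at about (185,205) and (430,166), the batten top from (232,176) to (378,167), and the switch ball at (173,143). I'll fit the stand pose from those.

```bash
python3 - <<'E'
from h import *
from scipy.optimize import least_squares
pts=[((185,205),(-180,-180,12)),((430,166),(180,-180,12)),((252.5,180.5),(-72,-155,30)),((356,163.5),(72,-155,30)),((232,176),(-100,-145,30)),((376,153),(100,-145,30)),((235,190),(-100,-165,30)),((378,167),(100,-165,30)),((173,143),(-151,-85,84))]
W=[at_z('wrist',p,q[2]) for p,q in pts]
print(np.linalg.norm(W[0]-W[1]),np.linalg.norm(W[4]-W[5]))
use=[0,1,4,5,6,7,8]
def res(v):
    c,s=np.cos(v[2]),np.sin(v[2]); return np.array([(v[0]+c*q[0]-s*q[1]-w[0], v[1]+s*q[0]+c*q[1]-w[1]) for i,(w,(p,q)) in enumerate(zip(W,pts)) if i in use]).ravel()
r=least_squares(res,[577,221,.06]); print(r.x,np.degrees(r.x[2]));print(r.fun.reshape(-1,2).round(1))
A=pose()
print(rows(A,T([.29,.956,0],[0,0,-1],[446,-300,200]),16))
E
```

```text
355.4053918886006 198.6324454354883
[5.74027737e+02 2.16981526e+02 9.11176771e-02] 5.2206583381330365
[[-1.8 -0.9]
 [ 2.8 -0.3]
 [-0.9  0.1]
 [ 0.4  0.7]
 [-1.1  0.1]
 [-0.4  0.1]
 [ 0.9  0.2]]
(16, [-0.5049, -0.0553, 0.2625, -0.0, 0.0, 0.00222])
```

{"method": "send_rows", "body": {
  "motion": [
    [[-0.505,-0.055,0.2625,0,0,0.0022],[-0.505,-0.055,0.2625,0,0,0.0022],[-0.505,-0.055,0.2625,0,0,0.0022],[-0.505,-0.055,0.2625,0,0,0.0022],[-0.505,-0.055,0.2625,0,0,0.0022],[-0.505,-0.055,0.2625,0,0,0.0022],[-0.505,-0.055,0.2625,0,0,0.0022],[-0.505,-0.055,0.2625,0,0,0.0022],[-0.505,-0.055,0.2625,0,0,0.0022],[-0.505,-0.055,0.2625,0,0,0.0022],[-0.505,-0.055,0.2625,0,0,0.0022],[-0.505,-0.055,0.2625,0,0,0.0022],[-0.505,-0.055,0.2625,0,0,0.0022],[-0.505,-0.055,0.2625,0,0,0.0022],[-0.505,-0.055,0.2625,0,0,0.0022],[-0.505,-0.055,0.2625,0,0,0.0022]]
  ]
}}

```text
time_s: 6.1
tool_pos: [445.7, -301.2, 199.5]
orientation: [-180.0, -0.0, 73.1]
contact_force: [1.3, -0.1, 0.1]
opening: 85.3
grasp_force: 0.0
```

```bash
python3 - <<'E'
from h import *
im=optics.read_camera('wrist'); cv2.imwrite('pics/w2.png',im)
for n,z in [('bar',46),('bar_end_a',43),('bearers',0)]:
    for r in optics.mark_of('wrist',n)[:2]:
        print(n,np.round(r['pixel']),round(r['confidence'],2),np.round(at_z('wrist',r['pixel'],z)[:2]))
for r in optics.cut_out('wrist','bar')[:1]:
    m=r['mask']; ys,xs=np.nonzero(m); P=np.array([at_z('wrist',(x,y),46)[:2] for x,y in zip(xs[::20],ys[::20])])
    c,(w,h),a=cv2.minAreaRect(P.astype(np.float32)); print(r['rect'],c,w,h,a)
s=sensors.sense(); print(s['qpos'],s['tool_pos'],s['time_s'])
E
```

```text
bar [283. 139.] 0.89 [ 456. -262.]
bar_end_a [279. 300.] 0.68 [ 416. -388.]
[262.2, 0.0, 42.3, 300.1] (452.39404296875, -278.7885437011719) 223.20932006835938 30.04712677001953 73.5663070678711
[-4.17959740e+01 -6.72454436e+00  1.07049851e+02  2.13973244e-02
  7.96745648e+01 -2.50251372e+01] [ 446.83561079 -299.80628317  200.49989497] 6.35
```

View pics/w2.png

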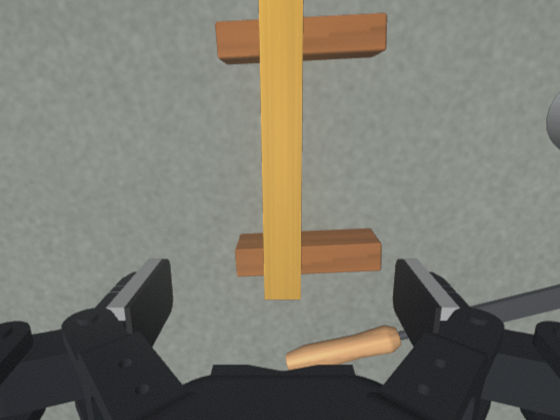

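The bar shows at columns 262–302 with its near end at (282,300). Its centre is about (453.5,-263), yaw 73.5°. I'll do a small tilt test first to see which way joint 4 turns.

{"method": "send_rows", "body": {
  "motion": [
    [[0,0,0,0,0.028,0],[0,0,0,0,0,0]]
  ]
}}

```text
time_s: 6.6
tool_pos: [447.0, -300.7, 200.8]
orientation: [180.0, -10.0, 73.2]
contact_force: [-0.6, -0.4, -0.2]
opening: 85.5
grasp_force: 0.0
```

```bash
python3 - <<'E'
from h import *
s=sensors.sense(); print(s['qpos'],s['orientation'])
b=[np.cos(np.radians(73.5)),np.sin(np.radians(73.5)),0]
print(rows(pose(),T(b,[0,0,-1],[453.5,-263,90]),6))
E
```

```text
[-46.07047267  -4.38746394 105.23354514   8.77552377  84.12261088
 -30.52670995] [179.97158862 -10.0007443   73.17891586]
(6, [0.0885, -0.0153, 0.3808, 3e-05, -0.00463, -0.00015])
```

{"method": "send_rows", "body": {
  "motion": [
    [[0.0885,-0.015,0.381,0,-0.00463,0],[0.0885,-0.015,0.381,0,-0.00463,0],[0.0885,-0.015,0.381,0,-0.00463,0],[0.0885,-0.015,0.381,0,-0.00463,0],[0.0885,-0.015,0.381,0,-0.00463,0],[0.0885,-0.015,0.381,0,-0.00463,0],[0,0,0.4,0,0,0],[0,0,0.44,0,0,0],[0,0,0,0,0,0]]
  ]
}}

```text
time_s: 7.72
tool_pos: [452.9, -260.0, 46.1]
orientation: [-179.8, -0.1, 73.4]
contact_force: [-0.4, 0.2, 1.3]
opening: 85.2
grasp_force: 0.0
```

{"method": "send_rows", "body": {
  "motion": [
    [[0,0,0,0,0,0],[0,0,0,0,0,0],[0,0,0,0,0,0],[0,0,0,0,0,0],[0,0,0,0,0,0],[0,0,0,0,0,0]]
  ],
  "gripper": 1,
  "squeeze": 60
}}

```text
time_s: 8.48
tool_pos: [455.0, -262.5, 49.0]
orientation: [179.8, -0.0, 73.3]
contact_force: [1.5, -0.7, 6.1]
opening: 28.5
grasp_force: 59.3
```

```bash
cat >> h.py <<'E'
SX,SY,SA=574,217,np.radians(5.22)
Rs=np.array([[np.cos(SA),-np.sin(SA),0],[np.sin(SA),np.cos(SA),0],[0,0,1]])
def S(p): return Rs@np.array(p,float)+[SX,SY,0]
def place(phi,dy,dz,along=0,x=0): # dy: foot forward of batten contact, dz: foot above base; along: tcp offset on bar
    p=np.radians(phi); u=np.array([0,np.cos(p),np.sin(p)]); z=np.array([0,np.sin(p),-np.cos(p)])
    F=np.array([x,-145+3*np.sin(p)+dy,12+3*np.cos(p)+dz])
    return T(Rs@u,Rs@z,S(F+(130+along)*u-4.5*z))
E
python3 - <<'E'
from h import *
A=pose(); print(A[:3,3]); A[:3,3]=[454,-261.5,207.5]
B=place(60,5,50); print(B[:3,3]); print(rows(A,B,16))
print(rows(B,place(60,5,5),4))
E
```

```text
[ 454.95860589 -262.52507365   49.02149444]
[580.94170204 141.0173968  178.33330249]
(16, [0.4644, 0.1033, 0.2877, 0.00202, 0.01028, -0.00344])
(4, [-0.1949, 0.0, 0.1125, 0.0, 0.0, -0.0])
```

{"method": "send_rows", "body": {
  "motion": [
    [[0,0,-0.2,0,0,0],[0,0,-0.4,0,0,0],[0,0,-0.5,0,0,0],[0,0,-0.5,0,0,0],[0,0,-0.6,0,0,0],[0,0,-0.6,0,0,0],[0,0,-0.4,0,0,0],[0,0,0,0,0,0],[0,0,0,0,0,0]]
  ]
}}

```text
time_s: 9.6
tool_pos: [452.8, -261.3, 205.6]
orientation: [-179.8, -0.1, 73.3]
contact_force: [-0.0, 0.3, -4.3]
opening: 28.4
grasp_force: 59.9
```

{"method": "send_rows", "body": {
  "motion": [
    [[0.464,0.103,0.288,0.002,0.0103,-0.00344],[0.464,0.103,0.288,0.002,0.0103,-0.00344],[0.464,0.103,0.288,0.002,0.0103,-0.00344],[0.464,0.103,0.288,0.002,0.0103,-0.00344],[0.464,0.103,0.288,0.002,0.0103,-0.00344],[0.464,0.103,0.288,0.002,0.0103,-0.00344],[0.464,0.103,0.288,0.002,0.0103,-0.00344],[0.464,0.103,0.288,0.002,0.0103,-0.00344],[0.464,0.103,0.288,0.002,0.0103,-0.00344],[0.464,0.103,0.288,0.002,0.0103,-0.00344],[0.464,0.103,0.288,0.002,0.0103,-0.00344],[0.464,0.103,0.288,0.002,0.0103,-0.00344],[0.464,0.103,0.288,0.002,0.0103,-0.00344],[0.464,0.103,0.288,0.002,0.0103,-0.00344],[0.464,0.103,0.288,0.002,0.0103,-0.00344],[0,0,0,0,0,0]]
  ]
}}

```text
time_s: 11.6
tool_pos: [575.6, 116.2, 164.9]
orientation: [-178.4, -56.4, 92.7]
contact_force: [-0.7, -0.7, -5.1]
opening: 28.1
grasp_force: 60.1
```

```bash
python3 - <<'E'
from h import *
im=optics.read_camera('side'); im2=optics.read_camera('wrist'); cv2.imwrite('pics/s3.png',np.hstack([im[150:400,100:400],cv2.resize(im2,(333,250))]))
s=sensors.sense(); print(s['qpos'],s['contact_force'],s['tool_pos'],s['orientation'],s['time_s'])
A=pose()
print((Rs.T@(A[:3,3]-[SX,SY,0])), Rs.T@A[:3,:3])
print(rows(A,place(60,5,35)))
for c,n in [('side','bar_end_a'),('scene','bar_end_a')]:
    for r in optics.mark_of(c,n)[:3]: print(c,n,r)
E
```

```text
[-16.53778478  11.61387692 103.71463573  51.03883076  91.88938841
 -31.40938068] [ 0.02525393  0.47143355 -3.68834187] [575.86807887 115.16047908 165.6119307 ] [-178.48639181  -56.34939484   92.66578222] 11.7
[  -7.40504899 -101.58712019  165.6119307 ] [[ 0.02469453  0.99963782  0.01069605]
 [ 0.55357647 -0.02258287  0.83249211]
 [ 0.83243215 -0.01463692 -0.55393365]]
(1, [0.2457, 0.1373, 0.4479, 0.00183, 0.01009, -0.00388])
side bar_end_a {'pixel': [139.3, 243.5], 'confidence': 0.71}
side bar_end_a {'pixel': [218.0, 249.1], 'confidence': 0.61}
side bar_end_a {'pixel': [254.3, 255.8], 'confidence': 0.47}
scene bar_end_a {'pixel': [266.2, 163.2], 'confidence': 0.94}
scene bar_end_a {'pixel': [291.5, 223.4], 'confidence': 0.65}
```

View pics/s3.png

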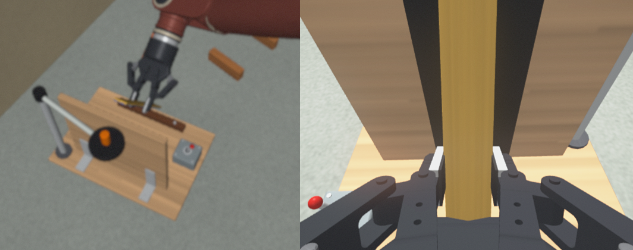

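The bar is held centred in front of the rubber face (in the wrist crop it runs along column 468, with rubber visible on both sides). Moving to just above the base.

{"method": "send_rows", "body": {
  "motion": [
    [[0.123,0.069,0.224,0.0009,0.005,-0.0019],[0.123,0.069,0.224,0.0009,0.005,-0.0019],[0,0,0,0,0,0],[0,0,0,0,0,0]]
  ]
}}

```text
time_s: 12.3
tool_pos: [581.5, 141.5, 165.3]
orientation: [179.8, -60.1, 95.4]
contact_force: [0.2, -0.2, -4.1]
opening: 28.6
grasp_force: 60.1
```

```bash
python3 - <<'E'
from h import *
A=pose();s=sensors.sense()
print((Rs.T@(A[:3,3]-[SX,SY,0])), Rs.T@A[:3,:3],s['contact_force'])
print((Rs.T@(place(60,5,35)[:3,3]-[SX,SY,0])))
print(rows(A,place(60,5,5),4))
im2=optics.read_camera('wrist'); cv2.imwrite('pics/w4.png',im2)
for r in optics.mark_of('wrist','bar_end_a')[:3]: print(r)
for r in optics.mark_of('wrist','foot_stop')[:3]: print(r)
E
```

```text
[  0.56454505 -75.90289111 165.3235955 ] [[-1.59828233e-03  9.99998184e-01  1.03831369e-03]
 [ 4.99138517e-01 -1.01957780e-04  8.66522204e-01]
 [ 8.66520736e-01  1.90320949e-03 -4.99137447e-01]] [ 0.15526925 -0.19463113 -4.09598712]
[ 3.28626015e-14 -7.62990381e+01  1.63333302e+02]
(4, [-0.1396, -0.003, 0.0782, 4e-05, -4e-05, 6e-05])
```

{"method": "send_rows", "body": {
  "motion": [
    [[-0.13,0,0.075,0,0,0],[-0.13,0,0.075,0,0,0],[-0.13,0,0.075,0,0,0],[-0.09,0,0.052,0,0,0],[0,0,0,0,0,0],[0,0,0,0,0,0]]
  ]
}}

```text
time_s: 13.2
tool_pos: [581.8, 141.3, 138.0]
orientation: [179.7, -60.1, 95.5]
contact_force: [-0.0, 0.2, -4.6]
opening: 28.3
grasp_force: 60.1
```

{"method": "send_rows", "body": {
  "motion": [
    [[-0.035,0,0.02,0,0,0],[-0.035,0,0.02,0,0,0],[0,0,0,0,0,0]]
  ]
}}

```text
time_s: 13.58
tool_pos: [581.5, 141.4, 133.6]
orientation: [179.8, -60.1, 95.4]
contact_force: [-1.6, 0.1, -4.5]
opening: 28.3
grasp_force: 60.1
```

{"method": "send_rows", "body": {
  "motion": [
    [[-0.035,0,0.02,0,0,0],[-0.0175,0,0.01,0,0,0],[0,0,0,0,0,0]]
  ]
}}

```text
time_s: 13.95
tool_pos: [581.5, 141.3, 130.6]
orientation: [179.8, -60.1, 95.4]
contact_force: [0.0, 0.3, -4.8]
opening: 28.4
grasp_force: 60.1
```

{"method": "send_rows", "body": {
  "motion": [
    [[-0.0175,0,0.01,0,0,0],[-0.0175,0,0.01,0,0,0],[0,0,0,0,0,0]]
  ]
}}

```text
time_s: 14.32
tool_pos: [581.8, 141.6, 129.4]
orientation: [179.7, -60.1, 95.5]
contact_force: [-0.6, 1.7, -0.3]
opening: 28.5
grasp_force: 60.1
```

{"method": "send_rows", "body": {
  "motion": [
    [[-0.02,0,-0.035,0,0,0],[-0.02,0,-0.035,0,0,0],[0,0,0,0,0,0]]
  ]
}}

```text
time_s: 14.7
tool_pos: [582.4, 137.1, 129.1]
orientation: [179.6, -60.0, 95.5]
contact_force: [0.0, 2.5, -0.3]
opening: 28.4
grasp_force: 60.2
```

{"method": "send_rows", "body": {
  "motion": [
    [[-0.01,0,-0.0175,0,0,0],[0,0,0,0,0,0]]
  ]
}}

```text
time_s: 14.95
tool_pos: [582.4, 136.3, 129.4]
orientation: [179.6, -60.1, 95.5]
contact_force: [0.9, 3.5, 1.3]
opening: 28.0
grasp_force: 60.2
```

{"method": "send_rows", "body": {
  "motion": [
    [[-0.01,0,-0.0175,0,0,0],[-0.01,0,-0.0175,0,0,0],[0,0,0,0,0,0]]
  ]
}}

```text
time_s: 15.32
tool_pos: [582.5, 134.8, 130.1]
orientation: [179.6, -60.2, 95.6]
contact_force: [-0.0, 6.2, 5.9]
opening: 28.4
grasp_force: 60.1
```

{"method": "send_rows", "body": {
  "motion": [
    [[0,0,0.0227,0,-0.0014,0],[0,0,0.0227,0,-0.0014,0],[0,0,0.0227,0,-0.0014,0],[0,0,0,0,0,0]]
  ]
}}

```text
time_s: 15.82
tool_pos: [582.3, 138.0, 128.5]
orientation: [179.6, -58.7, 95.6]
contact_force: [0.7, 6.4, 4.8]
opening: 28.5
grasp_force: 60.1
```

```bash
python3 - <<'E'
from h import *
s=sensors.sense(); print(s['contact_force'],s['ft_torque'])
im2=optics.read_camera('wrist'); im=optics.read_camera('scene'); cv2.imwrite('pics/w5.png',np.hstack([cv2.resize(im2,(400,300)),cv2.resize(im[230:380,230:430],(400,300))]))
E
```

```text
[0.70104436 6.3995818  4.82259417] [ 0.91141724  0.09342178 -0.00703158]
```

View pics/w5.png

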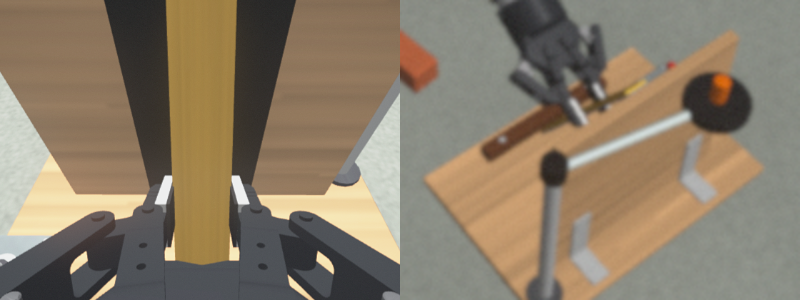

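The bar is centred on the rubber with its foot pressed to the batten, and the top isn't touching yet. I'll keep leaning it back in small steps.

{"method": "send_rows", "body": {
  "motion": [
    [[0,0,0.0227,0,-0.0014,0],[0,0,0,0,0,0]]
  ]
}}

```text
time_s: 16.18
tool_pos: [582.2, 139.0, 128.0]
orientation: [179.6, -58.2, 95.6]
contact_force: [-0.4, 6.2, 6.0]
opening: 28.5
grasp_force: 60.1
```

{"method": "send_rows", "body": {
  "motion": [
    [[0,0,0.0227,0,-0.0014,0],[0,0,0,0,0,0]]
  ]
}}

```text
time_s: 16.42
tool_pos: [582.1, 140.0, 127.4]
orientation: [179.6, -57.7, 95.6]
contact_force: [-0.6, 6.0, 5.8]
opening: 28.3
grasp_force: 60.1
```

{"method": "send_rows", "body": {
  "motion": [
    [[0,0,0.0227,0,-0.0014,0],[0,0,0,0,0,0]]
  ]
}}

```text
time_s: 16.68
tool_pos: [582.0, 141.0, 126.8]
orientation: [179.6, -57.2, 95.6]
contact_force: [0.3, 6.8, 6.7]
opening: 28.6
grasp_force: 60.1
```

```bash
python3 - <<'E'
from h import *
A=pose();s=sensors.sense(); print(s['contact_force'],s['ft_torque'])
# predicted end points in stand frame
for o in (130,-130): print(Rs.T@(A[:3,:3]@[o,0,4.5]+A[:3,3]-[SX,SY,0]))
E
```

```text
[0.28959433 6.84453397 6.71758248] [ 0.99269078  0.05118489 -0.01866029]
[  0.62737584  -2.2160928  233.69618696]
[   1.48953441 -142.98140924   15.09979548]
```

{"method": "send_rows", "body": {
  "motion": [
    [[0,0,0.0227,0,-0.0014,0],[0,0,0,0,0,0],[0,0,0,0,0,0]]
  ]
}}

```text
time_s: 17.05
tool_pos: [582.0, 141.6, 126.6]
orientation: [179.6, -56.7, 95.6]
contact_force: [-1.2, 4.5, 7.5]
opening: 27.9
grasp_force: 60.4
```

```bash
python3 - <<'E'
from h import *
A=pose();s=sensors.sense(); print(s['contact_force'],s['ft_torque'],s['orientation'])
for o in (130,-130): print(Rs.T@(A[:3,:3]@[o,0,4.5]+A[:3,3]-[SX,SY,0]))
E
```

```text
[-1.20068275  4.53233292  7.48274873] [1.16038754 0.14334755 0.10820695] [179.61325887 -56.72315503  95.5725635 ]
[  0.68783407  -0.72854869 232.76520168]
[   1.56566002 -143.38394711   15.39761734]
```

The y force dropped and the torque rose, so the top is on the rubber. Releasing now.

{"method": "send_rows", "body": {
  "motion": [
    [[0,0,0,0,0,0],[0,0,0,0,0,0],[0,0,0,0,0,0],[0,0,0,0,0,0]]
  ],
  "gripper": 0.4
}}

```text
time_s: 17.55
tool_pos: [581.6, 140.8, 124.3]
orientation: [179.8, -56.5, 95.3]
contact_force: [-0.2, 0.3, 0.8]
opening: 51.3
grasp_force: 0.0
```

```bash
python3 - <<'E'
from h import *
s=sensors.sense(); print(s['contact_force'],s['ft_torque'])
im2=optics.read_camera('wrist'); im=optics.read_camera('side'); cv2.imwrite('pics/w6.png',np.hstack([cv2.resize(im2,(400,300)),cv2.resize(im[220:370,130:330],(400,300))]))
E
```

```text
[-0.16344838  0.305758    0.7785791 ] [-0.38406846  0.027481   -0.02050162]
```

View pics/w6.png

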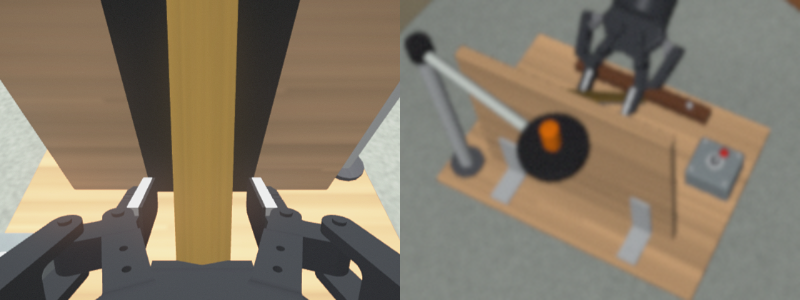

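The bar stands released and centred on the rubber, and the wrist force is about zero. Backing off along the tool axis.

{"method": "send_rows", "body": {
  "motion": [
    [[0,0,-0.2,0,0,0],[0,0,-0.5,0,0,0],[0,0,-0.8,0,0,0],[0,0,-0.8,0,0,0],[0,0,-0.5,0,0,0],[0,0,0,0,0,0]]
  ]
}}

```text
time_s: 18.4
tool_pos: [593.0, 23.2, 203.1]
orientation: [179.5, -56.5, 95.5]
contact_force: [0.1, 0.5, 0.0]
opening: 51.5
grasp_force: 0.0
```

```bash
python3 - <<'E'
from h import *
def yaw(a): return [np.cos(np.radians(a)),np.sin(np.radians(a)),0]
A=pose(); B=T(yaw(45),[0,0,-1],[500,60,420]); C=T(yaw(-7.3),[0,0,-1],[500,285,420])
print(A[:3,3]);print(rows(A,B)); print(rows(B,C))
from scipy.linalg import logm,expm
D=np.linalg.inv(A)@B; L=np.real(logm(D))
for t in (.25,.5,.75): print((A@expm(L*t))[:3,[2,3]].T.round(2).tolist())
D=np.linalg.inv(B)@C; L=np.real(logm(D))
for t in (.25,.5,.75): print((B@expm(L*t))[:3,3].round())
E
```

```text
[593.04367658  23.19466755 203.11357982]
(9, [0.2685, -0.2982, -0.4009, -0.00753, -0.0163, 0.0142])
(6, [0.3058, -0.7131, 0.0, 0.0, 0.0, 0.02421])
[[0.02, 0.68, -0.73], [561.45, 4.59, 255.08]]
[[0.07, 0.48, -0.88], [532.83, 5.15, 311.87]]
[[0.06, 0.24, -0.97], [511.25, 24.42, 368.5]]
[480. 115. 420.]
[474. 172. 420.]
[480. 230. 420.]
```

{"method": "send_rows", "body": {
  "motion": [
    [[0.2685,-0.298,-0.401,-0.0075,-0.0163,0.0142],[0.2685,-0.298,-0.401,-0.0075,-0.0163,0.0142],[0.2685,-0.298,-0.401,-0.0075,-0.0163,0.0142],[0.2685,-0.298,-0.401,-0.0075,-0.0163,0.0142],[0.2685,-0.298,-0.401,-0.0075,-0.0163,0.0142],[0.2685,-0.298,-0.401,-0.0075,-0.0163,0.0142],[0.2685,-0.298,-0.401,-0.0075,-0.0163,0.0142],[0.2685,-0.298,-0.401,-0.0075,-0.0163,0.0142],[0.2685,-0.298,-0.401,-0.0075,-0.0163,0.0142],[0.306,-0.713,0,0,0,0.0242],[0.306,-0.713,0,0,0,0.0242],[0.306,-0.713,0,0,0,0.0242],[0.306,-0.713,0,0,0,0.0242],[0.306,-0.713,0,0,0,0.0242],[0.306,-0.713,0,0,0,0.0242],[0,0,0,0,0,0]]
  ]
}}

```text
time_s: 20.4
tool_pos: [498.4, 288.4, 416.7]
orientation: [180.0, 0.5, -6.9]
contact_force: [-0.2, -0.3, -0.1]
opening: 51.1
grasp_force: 0.0
```

```bash
python3 - <<'E'
from h import *
s=sensors.sense(); print(s['tool_pos'],s['orientation'],s['qpos'],s['time_s'])
im=optics.read_camera('wrist'); cv2.imwrite('pics/w7.png',im)
for n,z in [('lamp_knob',296),('lamp_pivot',272)]:
    for r in optics.mark_of('wrist',n)[:2]: print(n,r,at_z('wrist',r['pixel'],z))
E
```

```text
[498.37017238 288.43790335 416.73448794] [179.97812716   0.46865985  -6.86736569] [ 22.56168575  -5.98562587  85.94026909   0.21479365 100.46422022
 119.46720109] 20.4
lamp_knob {'pixel': [274.7, 145.8], 'confidence': 0.72} [536.8745236  287.20519351 296.        ]
```

View pics/w7.png

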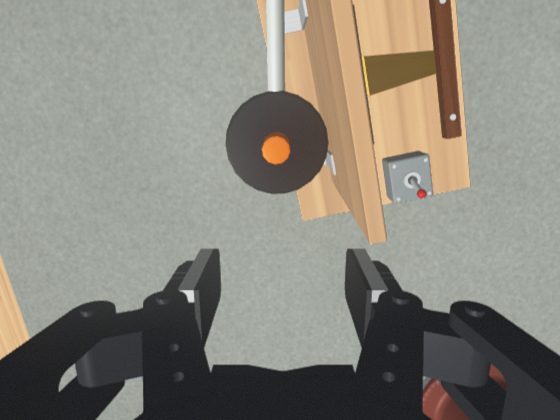

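The knob is at (276,150), and the arm runs straight up the image, so the pivot agrees with the stand fit. I'll lower over the knob with the fingers astride it.

{"method": "send_rows", "body": {
  "motion": [
    [[0.385,-0.032,0,0,0,0],[0.385,-0.032,0,0,0,0],[0,0,0.6,0,0,0],[0,0,0.6,0,0,0],[0,0,0.5,0,0,0],[0,0,0.4,0,0,0],[0,0,0.1,0,0,0],[0,0,0,0,0,0]]
  ]
}}

```text
time_s: 21.55
tool_pos: [537.4, 284.4, 309.9]
orientation: [-179.9, 0.2, -7.1]
contact_force: [-0.2, 0.9, 0.8]
opening: 51.1
grasp_force: 0.0
```

{"method": "send_rows", "body": {
  "motion": [
    [[0,0,0,0,0,0],[0,0,0,0,0,0],[0,0,0,0,0,0]]
  ],
  "gripper": 0.64,
  "squeeze": 20
}}

```text
time_s: 21.92
tool_pos: [537.5, 284.7, 310.0]
orientation: [-179.9, 0.2, -7.1]
contact_force: [0.2, -0.4, 0.1]
opening: 30.8
grasp_force: 0.0
```

```bash
python3 - <<'E'
from h import *
A=pose(); s=sensors.sense(); print(A[:3,3],s['orientation'],s['qpos'],s['contact_force'],s['opening'])
P=np.array([725.4,265,0]); 
def rot(deg):
    r=R.from_euler('z',deg,degrees=True).as_matrix(); M=np.eye(4); M[:3,:3]=r; M[:3,3]=P-r@P; return M
B=rot(56)@A; print(B[:3,3]); print(rows(A,B,16)); print(rows(B,rot(64)@A,4))
E
```

```text
[537.53587313 284.66986365 309.97923434] [-179.90063763    0.18394629   -7.12325107] [ 20.82392539  -0.74843442  90.85987732   0.17398246  90.00448476
 117.94717357] [ 0.23847529 -0.36090998  0.13452859] 30.77681734966715
[604.04065743 120.25282846 309.97923434]
(16, [0.0117, 0.2304, -0.0004, -3e-05, -2e-05, -0.00972])
(4, [0.0049, 0.1318, -0.0002, -2e-05, -1e-05, -0.00556])
```

{"method": "send_rows", "body": {
  "motion": [
    [[0.0117,0.2304,0,0,0,-0.00972],[0.0117,0.2304,0,0,0,-0.00972],[0.0117,0.2304,0,0,0,-0.00972],[0.0117,0.2304,0,0,0,-0.00972],[0.0117,0.2304,0,0,0,-0.00972],[0.0117,0.2304,0,0,0,-0.00972],[0.0117,0.2304,0,0,0,-0.00972],[0.0117,0.2304,0,0,0,-0.00972],[0.0117,0.2304,0,0,0,-0.00972],[0.0117,0.2304,0,0,0,-0.00972],[0.0117,0.2304,0,0,0,-0.00972],[0.0117,0.2304,0,0,0,-0.00972],[0.0117,0.2304,0,0,0,-0.00972],[0.0117,0.2304,0,0,0,-0.00972],[0.0117,0.2304,0,0,0,-0.00972],[0.0117,0.2304,0,0,0,-0.00972],[0,0,0,0,0,0]]
  ]
}}

```text
time_s: 24.05
tool_pos: [587.7, 139.5, 308.2]
orientation: [-176.2, 0.0, 49.8]
contact_force: [-61.6, 54.9, 17.7]
opening: 31.0
grasp_force: 41.7
```

{"method": "send_rows", "body": {
  "motion": [
    [[0.005,0.132,0,0,0,-0.0056],[0,0,0,0,0,0]]
  ]
}}

```text
time_s: 24.3
tool_pos: [588.4, 139.7, 307.9]
orientation: [-175.5, -0.0, 52.0]
contact_force: [-76.9, 66.3, 23.1]
opening: 31.0
grasp_force: 51.5
```

The force is opposite to the swing, so the lamp is probably on its end stop. Backing off and checking.

{"method": "send_rows", "body": {
  "motion": [
    [[-0.005,-0.2,0,0,0,0.0056],[-0.012,-0.24,0,0,0,0.0097],[0,-0.1,0,0,0,0],[0,0,0,0,0,0]]
  ]
}}

```text
time_s: 24.8
tool_pos: [585.5, 139.6, 309.1]
orientation: [-179.1, -0.2, 45.7]
contact_force: [-8.3, 19.2, 1.9]
opening: 30.8
grasp_force: 9.5
```

```bash
python3 - <<'E'
from h import *
A=pose(); s=sensors.sense(); print(A[:3,3],s['orientation'],s['qpos'],s['contact_force'],s['opening'])
im=optics.read_camera('side'); im2=optics.read_camera('scene'); cv2.imwrite('pics/s8.png',np.hstack([cv2.resize(im[200:360,130:330],(400,320)),cv2.resize(im2[220:380,230:430],(400,320))]))
for c in ('side','scene'):
  for n,z in [('lamp_knob',296),('lamp_pivot',272)]:
    for r in optics.mark_of(c,n)[:2]: print(c,n,r,at_z(c,r['pixel'],z))
E
```

```text
[585.51112837 139.62504328 309.09810016] [-179.0563966    -0.24488846   45.66215475] [ 5.95126591 -1.46316463 91.65111254  0.88234341 90.22657097 50.28739198] [-8.31493266 19.21738411  1.86034863] 30.797086402228096
side lamp_knob {'pixel': [223.3, 227.7], 'confidence': 0.61} [587.03696382 154.36292722 296.        ]
side lamp_knob {'pixel': [254.2, 200.9], 'confidence': 0.16} [570.28151989  58.3305454  296.        ]
side lamp_pivot {'pixel': [139.8, 244.4], 'confidence': 0.63} [725.3835669 267.3297243 272.       ]
scene lamp_knob {'pixel': [329.7, 237.4], 'confidence': 0.62} [582.24131956 142.65816966 296.        ]
scene lamp_knob {'pixel': [228.5, 257.7], 'confidence': 0.43} [796.05590619  77.17517713 296.        ]
scene lamp_pivot {'pixel': [300.5, 316.3], 'confidence': 0.97} [737.46028129 262.78512226 272.        ]
```

View pics/s8.png

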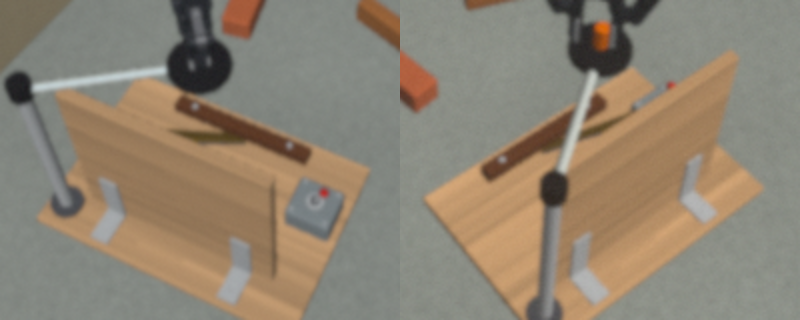

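{"method": "send_rows", "body": {
  "motion": [
    [[0,-0.1,0,0,0,0],[0,-0.08,0,0,0,0],[0,0,0,0,0,0],[0,0,0,0,0,0]]
  ]
}}

```text
time_s: 25.6
tool_pos: [581.8, 139.0, 308.9]
orientation: [-179.8, 0.1, 45.3]
contact_force: [0.4, 0.4, -0.3]
opening: 30.7
grasp_force: 0.0
```

```bash
python3 - <<'E'
from h import *
A=pose(); s=sensors.sense(); print(A[:3,3],s['orientation'],s['contact_force'],s['opening'],s['grasp_force'])
d=A[:2,3]-[725.4,265]; print(np.hypot(*d),np.degrees(np.arctan2(d[1],d[0]))%360)
im=optics.read_camera('wrist'); cv2.imwrite('pics/w9.png',im)
hsv=cv2.cvtColor(im,cv2.COLOR_BGR2HSV); m=cv2.inRange(hsv,(5,180,120),(18,255,255)); n,l,st,ce=cv2.connectedComponentsWithStats(m); 
for i in range(1,n):
    if st[i,4]>200: print(st[i],ce[i],at_z('wrist',ce[i],311))
E
```

```text
[581.80312864 138.95663881 308.9408031 ] [-1.79785680e+02  9.06170884e-02  4.53310596e+01] [ 0.44268693  0.41949204 -0.25450288] 30.716159191563417 0.0
191.06802549149168 221.2753151836656
[ 245  237   48   71 2702] [269.38452998 273.32642487] [584.29993451 148.29616682 311.        ]
```

View pics/w9.png

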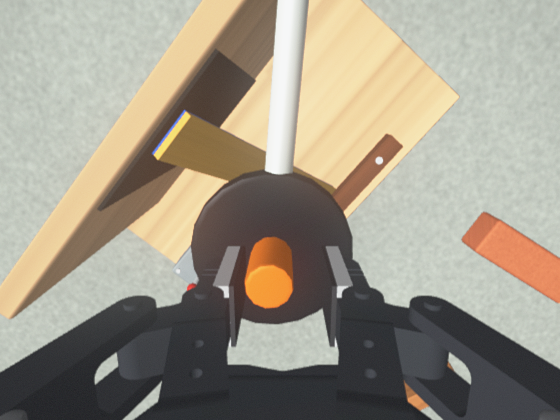

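The rod lies 4.3° off tool x, so the knob is at about 221° from the pivot, which puts it at stand (1,-76), right over the bar's middle. A push of about 100 N moved it no further, so this is the end stop. Next I'll lift off and plan the switch.

{"method": "send_rows", "body": {
  "motion": [
    [[0,0,-0.2,0,0,0],[0,0,-0.5,0,0,0],[0,0,-0.7,0,0,0],[0,0,-0.5,0,0,0],[0,0,0,0,0,0]]
  ]
}}

```text
time_s: 26.28
tool_pos: [582.9, 139.2, 407.7]
orientation: [-180.0, -0.2, 45.4]
contact_force: [0.1, 0.8, -0.5]
opening: 30.8
grasp_force: 0.0
```

```bash
python3 - <<'E'
from h import *
from scipy.linalg import logm,expm
A=pose(); print(A[:3,3])
z=A[2,3]
a=SA+np.pi; C=T([np.cos(a),np.sin(a),0],[0,0,-1],S([-187,-85,z])); print(C[:3,3],rows(A,C,17))
L=np.real(logm(np.linalg.inv(A)@C))
for t in (.25,.5,.75): print((A@expm(L*t))[:3,3].round())
for c in ('side',):
  optics.read_camera(c)
  for n,z in [('lamp_knob',296),('switch_tip',84)]:
    for r in optics.mark_of(c,n)[:2]: print(c,n,r,at_z(c,r['pixel'],z))
E
```

```text
[582.89695253 139.17376804 407.70476437]
[395.50886221 115.33922227 407.70476437] (17, [0.0694, -0.2801, -0.0001, 4e-05, -1e-05, -0.02285])
[540. 182. 408.]
[481. 193. 408.]
[426. 168. 408.]
side lamp_knob {'pixel': [226.1, 229.7], 'confidence': 0.62} [578.97601892 155.64155668 296.        ]
side lamp_knob {'pixel': [280.5, 163.2], 'confidence': 0.18} [578.93920207 -73.70005873 296.        ]
side switch_tip {'pixel': [294.5, 296.3], 'confidence': 0.45} [424.76391242 117.46515365  84.        ]
side switch_tip {'pixel': [250.4, 267.9], 'confidence': 0.36} [559.77990108 104.98960061  84.        ]
```

{"method": "send_rows", "body": {
  "motion": [
    [[0.069,-0.28,0,0,0,-0.02285],[0.069,-0.28,0,0,0,-0.02285],[0.069,-0.28,0,0,0,-0.02285],[0.069,-0.28,0,0,0,-0.02285],[0.069,-0.28,0,0,0,-0.02285],[0.069,-0.28,0,0,0,-0.02285],[0.069,-0.28,0,0,0,-0.02285],[0.069,-0.28,0,0,0,-0.02285],[0.069,-0.28,0,0,0,-0.02285],[0.069,-0.28,0,0,0,-0.02285],[0.069,-0.28,0,0,0,-0.02285],[0.069,-0.28,0,0,0,-0.02285],[0.069,-0.28,0,0,0,-0.02285],[0.069,-0.28,0,0,0,-0.02285],[0.069,-0.28,0,0,0,-0.02285],[0.069,-0.28,0,0,0,-0.02285],[0.069,-0.28,0,0,0,-0.02285],[0,0,0,0,0,0]]
  ],
  "gripper": 1
}}

```text
time_s: 28.68
tool_pos: [394.4, 114.7, 403.1]
orientation: [179.9, -0.3, -175.0]
contact_force: [-0.2, 0.4, -0.4]
opening: -0.3
grasp_force: 0.0
```

```bash
python3 - <<'E'
from h import *
A=pose(); s=sensors.sense(); print(A[:3,3],s['orientation'],s['qpos'],s['opening'],s['contact_force'])
a=SA+np.pi; C=T([np.cos(a),np.sin(a),0],[0,0,-1],S([-187,-85,98])); print(rows(A,C,10))
optics.read_camera('scene')
for r in optics.mark_of('scene','lamp_knob')[:2]+optics.mark_of('scene','switch_tip')[:2]: print(r, at_z('scene',r['pixel'],296),at_z('scene',r['pixel'],84))
E
```

```text
[394.39820446 114.70774042 403.09010432] [ 179.87610284   -0.33358871 -174.96704851] [  5.72753582 -29.48157656 105.78831569   0.13186295 104.02528747
 -89.27346866] -0.27049282446646034 [-0.23850171  0.41268109 -0.35485472]
(10, [-0.0043, 0.0003, 0.6102, 3e-05, -9e-05, -5e-05])
{'pixel': [328.3, 238.6], 'confidence': 0.83} [586.86720101 143.87392342 296.        ] [464.24658339   1.06282858  84.        ]
```

{"method": "send_rows", "body": {
  "motion": [
    [[0,0,0.61,0,0,0],[0,0,0.61,0,0,0],[0,0,0.61,0,0,0],[0,0,0.61,0,0,0],[0,0,0.61,0,0,0],[0,0,0.61,0,0,0],[0,0,0.61,0,0,0],[0,0,0.61,0,0,0],[0,0,0.61,0,0,0],[0,0,0.58,0,0,0],[0,0,0,0,0,0],[0,0,0,0,0,0]]
  ]
}}

```text
time_s: 30.32
tool_pos: [394.2, 116.0, 102.1]
orientation: [179.9, -0.1, -174.8]
contact_force: [0.4, -0.6, 0.1]
opening: -0.2
grasp_force: 0.0
```

```bash
python3 - <<'E'
from h import *
A=pose(); s=sensors.sense(); print(A[:3,3],s['orientation'],s['contact_force'])
im=optics.read_camera('wrist')
hsv=cv2.cvtColor(im,cv2.COLOR_BGR2HSV); m=cv2.inRange(hsv,(0,190,90),(4,255,255))|cv2.inRange(hsv,(174,190,90),(180,255,255)); n,l,st,ce=cv2.connectedComponentsWithStats(m)
for i in range(1,n):
    if st[i,4]>40: print(st[i],ce[i],at_z('wrist',ce[i],84),Rs.T@(at_z('wrist',ce[i],84)-[SX,SY,0]))
for r in optics.mark_of('wrist','switch_tip')[:2]: print(r,at_z('wrist',r['pixel'],84))
print(Rs.T@(A[:3,3]-[SX,SY,0]))
E
```

```text
[394.17639374 115.9975985  102.07160117] [ 1.79875874e+02 -1.49684117e-01 -1.74796899e+02] [ 0.37112277 -0.63677758  0.09230092]
[277 346  12  17 159] [282.3081761  354.64150943] [435.47156253 120.09404186  84.        ] [-146.77044248  -83.90071469   84.        ]
{'pixel': [279.1, 351.1], 'confidence': 0.62} [434.09799066 118.51324594  84.        ]
[-188.26704312  -84.223126    102.07160117]
```

{"method": "send_rows", "body": {
  "motion": [
    [[0,0,0.06,0,0,0],[-0.12,0,0,0,0,0],[-0.12,0,0,0,0,0],[-0.12,0,0,0,0,0],[-0.12,0,0,0,0,0],[-0.12,0,0,0,0,0],[-0.12,0,0,0,0,0],[0,0,0,0,0,0]]
  ]
}}

```text
time_s: 31.42
tool_pos: [430.0, 119.0, 98.0]
orientation: [179.9, -0.2, -174.8]
contact_force: [-0.1, -0.9, 0.1]
opening: 0.1
grasp_force: 0.0
```

{"method": "send_rows", "body": {
  "motion": [
    [[-0.08,0,0,0,0,0],[-0.08,0,0,0,0,0],[0,0,0,0,0,0]]
  ]
}}

```text
time_s: 31.8
tool_pos: [436.5, 119.6, 97.4]
orientation: [179.9, -0.4, -174.8]
contact_force: [-5.1, -0.9, 2.0]
opening: 0.1
grasp_force: 2.4
```

{"method": "send_rows", "body": {
  "motion": [
    [[-0.06,0,0,0,0,0],[0,0,0,0,0,0]]
  ]
}}

```text
time_s: 32.05
tool_pos: [437.1, 119.7, 97.2]
orientation: [179.9, -0.8, -174.8]
contact_force: [-15.1, -2.4, 9.5]
opening: -0.2
grasp_force: 7.8
```

{"method": "send_rows", "body": {
  "motion": [
    [[0.2,0,0,0,0,0],[0.5,0,0,0,0,0],[0.1,0,-0.8,0,0,0],[0,0,-0.9,0,0,0],[0,0,-0.9,0,0,0],[0,0,-0.9,0,0,0],[0,0,-0.9,0,0,0],[0,0,-0.9,0,0,0],[0,0,0,0,0,0]]
  ]
}}

```text
time_s: 33.17
tool_pos: [403.3, 116.0, 368.4]
orientation: [179.9, 0.4, -174.8]
contact_force: [0.4, 0.9, -0.1]
opening: -0.2
grasp_force: 0.0
```

```bash
python3 - <<'E'
from h import *
from scipy.optimize import least_squares
s=sensors.sense(); print(s['tool_pos'],s['time_s'],s['contact_force'])
for c in ('wrist','side','scene'):
  im=optics.read_camera(c)
  for n,z in [('switch_tip',84),('lamp_knob',296),('bar_end_a',235)]:
    for r in optics.mark_of(c,n)[:2]: 
      w=at_z(c,r['pixel'],z); print(c,n,np.round(r['pixel']),r['confidence'],w.round(),(Rs.T@(w-[SX,SY,0])).round())
E
```

```text
[403.2534419  115.99924859 368.39526926] 33.175 [ 0.40545192  0.86285468 -0.06051942]
wrist switch_tip [281. 208.] 0.54 [449. 120.  84.] [-133.  -85.   84.]
wrist lamp_knob [281. 206.] 0.52 [388. 114. 296.] [-195.  -85.  296.]
wrist bar_end_a [241. 281.] 0.61 [464.  91. 235.] [-121. -115.  235.]
side switch_tip [284. 295.] 0.46 [447. 128.  84.] [-134.  -77.   84.]
side lamp_knob [224. 225.] 0.59 [589. 148. 296.] [  8. -70. 296.]
side lamp_knob [213. 266.] 0.48 [551. 241. 296.] [-21.  26. 296.]
side bar_end_a [211. 268.] 0.74 [579. 220. 235.] [  5.   3. 235.]
side bar_end_a [250. 270.] 0.62 [504. 184. 235.] [-73. -27. 235.]
scene lamp_knob [327. 237.] 0.87 [586. 139. 296.] [  5. -79. 296.]
scene bar_end_a [302. 292.] 0.63 [688. 195. 235.] [112. -32. 235.]
scene bar_end_a [352. 280.] 0.5 [578. 228. 235.] [  5.  10. 235.]
```

```bash
python3 -c "
from station import bot; print(bot.job_done())"
```

```text
the job is handed in; nothing more can be done
None
```

The job is handed in: the bar leans centred on the rubber face with its foot against the batten, the lamp is on its forward stop, the switch is on, and the arm never went near the tin, compound or file; the hand-in gave no verdict, the lamp angle (full travel judged from hitting its stop over the bar) wasn't read directly, and the wrist force peaked near 104 N (limit 120) on that stop.

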